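# Assemble the citrus press and hold its cone down on the drive

## Robot

A 7-joint arm with a two-finger parallel gripper is mounted at the origin on the work surface. World frame = base frame: x ahead of the robot, y to its left, z up, the work surface at z = 0. Lengths are in m, angles in rad, forces in N, time in s.
With the tool pointing down it reaches from about 0.425 to 0.925 m from the base axis. Payload 6.8 kg.
Tool frame: the origin (TCP) lies on the front face of the gripper's body, between the roots of the fingers; the fingertips stand 73 mm ahead of it and the grasp point (between the pads) lies 54 mm ahead of it; z points along the fingers, y is the direction in which the jaws open and shut (so a half turn about z gives the same grasp; the last joint's range is limited). The gripper opens to 85 mm and grips with 20 to 120 N. Pads are 22 mm wide; open, the fingers measure 114 mm over their backs; the gripper's body (76 mm by 85 mm) begins 54 mm behind the grasp point. The pads swing forward as they close: fully open they stand 13 mm farther back than shut.
Start: joints at [-1.332, 0.477, 0.022, 1.555, -0.011, 1.109, -0.083], TCP at [0.229, 0.635, 0.304] pointing down, gripper open.
Joint ranges: [-2.96, 2.96], [-0.34, 2.1], [-1.41, 1.46], [0.24, 2.44], [-1.37, 4.51], [0.17, 1.92], [-2.96, 2.96]. Speed limits (rad/s): [2.39, 2.39, 3.14, 3.14, 3.14, 3.14, 3.14].

## Interface

Orientations are given as a rotation vector (axis times angle).
In Python, from bench import * gives the robot as it stands.
- The arm moves only by the tool jog_arm, never from a script. Its argument "plan" is a list of rows, each a list of 2 entries, a list of its own where there are three numbers: the shift along the world's x, y, z in cm, then the turn about the world's z in rad. In form: [[[tx, ty, tz], twist], ...]. A call has 1 to 12 rows; each row shifts and turns the commanded pose from where the row before left it; what a row does not reach is not made up. A row lasts 1/10 s, in which the tool goes at most 50 mm and 8.59 degrees, less where a joint would pass 70% of its speed; a pose out of reach is approached as far as the arm can. A call is refused whole if a number of a shift passes 5 or a number of a turn 0.15, either way. A call with a gripper value outside its range is refused whole. "hand" is the finger opening in cm, from 0 to 8.54, set as the call begins (left out, the last holds). The fingers move at their own pace and stop on an object; "grip_force" is the grip in N (left out, the last holds). Time passes only in rows, so rows that do not move let the fingers close. It gives the time, the measured TCP pose, the force and the opening at its end, in the units of the state.
- get_obs(): the state, without advancing time (a new reading comes with each control period).
- grab_frame(name): name is "scene" or "side" or "wrist"; returns the picture (420x560x3 uint8, red, green, blue); there is no depth.
- get_calibration(name): a dict with "intrinsics" (3x3 intrinsics, pixels), "xyz" and "orientation" of the camera in the world. Camera axes: x right, y down, z forward; pixel columns grow to the right and rows downward; lengths in m; the calibration is good to about 2 mm. A picture is of the moment at which its call begins: read the wrist's pose just before it. get_calibration takes no time and is no camera call; for the wrist camera it gives the pose at the moment of the call.
- hand_in(): hands the job in, once; it reports no verdict.
The state is a dict: "clock": time; "joints": joint angles; "qvel": joint speeds; "tau": joint torques, N m; "tcp_pos": TCP position; "orientation": TCP orientation; "contact_force": force on the tool from outside, world axes, zero at the start; "moment": the same for the moment, N m; "grip_width": finger opening in m.
Only numpy, scipy, OpenCV 4.12 (cv2) and the standard library are available. Lean on these libraries where they do the work, as an engineer would, in place of code of your own. Each camera call takes 0.05 s, during which the arm holds its last target. There are 200 camera calls.

## Task

Get the citrus press ready for oranges: set the strainer in the bowl, chimney side up and flange flat on the rim, and let go of it; then put the large ribbed cone over the drive spindle, turning it until the splines mesh and it drops fully home, without forcing it. Press the cone down against the spring so that the drive switch is held nearly all the way down, and finish like that, still holding the cone pressed. Leave the small cone and the other things on the counter where they are.

Things in the scene. Friction and masses are not known exactly. Their poses are not given: they have to be found in the camera images.
- juicer: Electric citrus press, fixed to the counter: round motor housing 140 mm in diameter, grey juice bowl on top. Origin: centre of its foot on the counter, z up. Pouring spout along its -x, 89 mm from the axis, 84 to 102 mm high. In the bowl stands a fixed chimney, 28 mm in diameter, top 140 mm above the counter, out of which the black drive spindle rises to 184.5 mm
- bowl_rim (a point): Centre of the bowl's open mouth, level with its flat rim, 128 mm above the counter, on the spindle's axis. The bowl is 126 mm in outer and 114 mm in inner diameter, its floor 46 mm below the rim
- drive_shoulder (a point): On the drive spindle's axis, on top of its round shoulder (26 mm in diameter) where a seated cone rests; 155 mm above the counter, up to 5 mm lower when pressed. z up. The frame turns with the spindle: one tooth lies along its +x. The spindle stands up to 30 degrees either way of the juicer's x axis; its gearmotor holds that angle, it does not turn by hand
- spindle_nose (a point): Tip of the drive spindle, 29.5 mm above its shoulder. From the shoulder rise six upright teeth 60 degrees apart, 26 mm across over their outer faces, 5 mm thick, 15.5 mm high with rounded tops, on a 16 mm core; the core runs on to 19.5 mm, then tapers to a 7 mm nose at this tip
- drive_switch (a joint): How far the spindle is pressed down, 0 (up) to 0.005 m (fully down). A spring lifts it: it begins to give at about 5 N and is fully down at about 9 N
- strainer: Round steel strainer, loose, right way up on the counter, about 0.14 kg: slotted dish, floor 100 mm in diameter and 4 mm thick, wall flaring to 108 mm, flange 128 mm in diameter (underside 16 mm, top 20 mm above the origin). Origin: centre of the floor's underside, z up. In place the flange lies on the bowl's rim: origin on the spindle's axis, 16 mm below the rim, 3 mm of play all round
- strainer_chimney (a point): Centre of the top of the strainer's chimney, the upright tube in its middle, 34 mm above the strainer's origin: outer diameter 40 mm, bore 34 mm, standing 30 mm above the dish floor; a good place to grip, with 30 mm of flat dish floor around it
- cone_large: Large white reamer cone (for oranges), loose, tip up on the counter, about 0.10 kg, 72 mm tall, hem 64 mm in diameter and 5 mm high. Bullet-shaped: 56 mm in diameter at height 5, 53 at 31, 44 at 50, 28 at 62 mm, plus six ribs 2.5 mm proud, 60 degrees apart, one along +x. Origin: centre of its underside, z up. Home, its origin is 31 mm below the spindle's shoulder
- cone_bore (a point): On the large cone's axis at the mouth of its splined bore, above a 46 mm wide cavity 31 mm deep; touches the spindle's shoulder when home. The bore's six ridges (3 mm thick, 18 mm clear between opposite ones, 17 mm long) lie midway between the ribs: the cone meshes when ribs and spindle teeth line up within about 5 degrees; unmeshed it stands about 15 mm too high
- cone_tip (a point): Tip of the large cone, 72 mm above its underside
- cone_small: Small white reamer cone (for lemons), standing on the counter, 48 mm tall, hem 54 mm in diameter. Not used: leave it. Origin: centre of its underside
- tumbler: Empty glass tumbler, 68 mm in diameter, 85 mm tall; leave it. Origin: centre of its underside
- sugar_jar: Glass sugar jar, 56 mm in diameter, 95 mm tall, beyond the press; leave it. Origin: centre of its underside
Mind the look-alikes: they are no part of the job. What is shaped like the juicer but turquoise or yellow is not meant.

How it is judged:
By the outcome, as a careful person would: the job done as asked, in the order asked, and still so for the second after the job is handed in, while the arm keeps its last pose, push and grip.
It also fails if it takes over 59 s, if anything falls off the work surface, if the arm or the gripper's body presses on something with over 40 N, if the wrist force passes 120 N, or if a joint passes its speed limit or range.

## Working session

There is one attempt and no reset: what is moved stays moved. The work goes in short steps, Python scripts to look and compute and a tool call to move; the robot and the scene stay as the last step left them, time stands still between calls to the robot, and variables do not carry over. Pictures are saved under pics/ and viewed, about 8 in all and at most 12, crops included, and the job is handed in when it is done.

Besides the shell and the picture viewer there is one more tool, called after "Call:" by a JSON object that holds its "api" and its "payload", one argument or row to a line. jog_arm: Moves the arm, as the interface text tells. Its arguments: {"type":"object","properties":{"plan":{"type":"array","items":{"type":"array"}},"hand":{"type":"number"},"grip_force":{"type":"number"}},"required":["plan"]}

```bash
mkdir -p pics; ls; cat > h.py <<'E'
from bench import *
import numpy as np, cv2
from scipy.spatial.transform import Rotation as R
def snap(n,f):
    c=get_calibration(n); im=grab_frame(n); cv2.imwrite(f'pics/{f}.png',im[:,:,::-1]); np.savez(f'pics/{f}.npz',K=c['intrinsics'],t=c['xyz'],o=np.array(c['orientation'])); return im
def cam(f):
    d=np.load(f'pics/{f}.npz'); o=d['o']
    return d['K'],d['t'],(o if o.shape==(3,3) else R.from_rotvec(o).as_matrix())
def pix2z(f,uv,z):
    K,t,M=cam(f); r=M@np.linalg.solve(K,[uv[0],uv[1],1]); return t+r*(z-t[2])/r[2]
def proj(f,p):
    K,t,M=cam(f); q=K@(M.T@(np.asarray(p,float)-t)); return q[:2]/q[2]
E
python3 - <<'E'
from h import *
for n in ['scene','side']:
    snap(n,n+'0'); print(n,cam(n+'0'))
a=cv2.imread('pics/scene0.png');b=cv2.imread('pics/side0.png')
print(get_obs())
E
```

```text
pics
scene (array([[415.24189093,   0.        , 282.03255763],
       [  0.        , 415.24189093, 213.91451281],
       [  0.        ,   0.        ,   1.        ]]), array([1.05460707, 0.13687048, 1.16073803]), array([[-2.44329916e-01,  8.36259652e-01, -4.90889690e-01],
       [ 9.69692088e-01,  2.10908960e-01, -1.23347738e-01],
       [ 3.82297607e-04, -5.06149391e-01, -8.62445736e-01]]))
side (array([[526.16352864,   0.        , 281.88746823],
       [  0.        , 526.16352864, 202.68008915],
       [  0.        ,   0.        ,   1.        ]]), array([ 0.25354521, -0.95552673,  1.11860524]), array([[ 9.75617538e-01, -1.57056705e-01,  1.53308873e-01],
       [-2.19476844e-01, -6.96303615e-01,  6.83367537e-01],
       [-5.77930900e-04, -7.00353101e-01, -7.13796329e-01]]))
{'clock': 0.1, 'joints': array([-1.33211026,  0.47776131,  0.02234687,  1.55632578, -0.011507  ,
        1.10933323, -0.08309062]), 'qvel': array([-0.00038911, -0.00148808, -0.00011151, -0.00237948,  0.00080783,
       -0.00042187,  0.00230874]), 'tau': array([ 4.04861552e-03, -5.97750092e+01,  1.61323719e+00, -2.81953758e+01,
        1.27860974e-02,  4.98802387e-03, -1.07003558e-06]), 'tcp_pos': array([0.22927984, 0.63442956, 0.30300483]), 'orientation': array([-5.41939377e-01, -3.09431879e+00,  2.65543412e-03]), 'contact_force': array([ 0.02255085, -0.02665438,  0.01665877]), 'moment': array([ 0.00066888,  0.02885054, -0.00643549]), 'grip_width': 0.08517781509342413}
```

View pics/scene0.png

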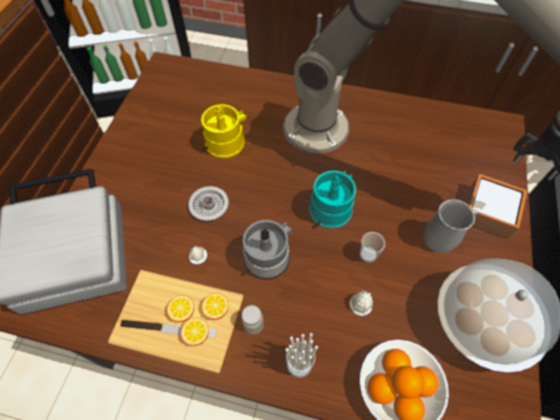

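View pics/side0.png

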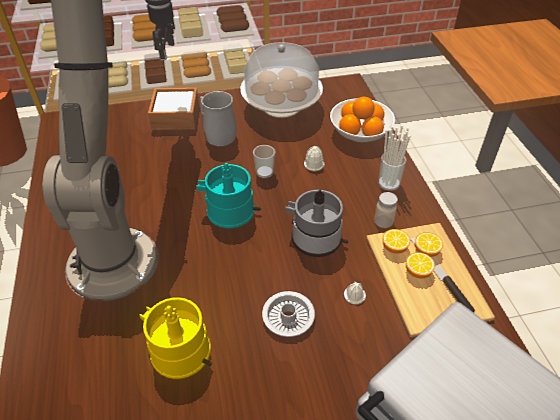

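```bash
python3 - <<'E'
from h import *
for f,u,v,z,n in [('scene0',208,203,.034,'str'),('side0',289,313,.034,'str'),('scene0',265,231,.1845,'sp'),('side0',319,191,.1845,'sp'),('scene0',363,292,.072,'cone'),('side0',315,149,.072,'cone')]:
    print(n,f,pix2z(f,(u,v),z).round(4))
a=cv2.imread('pics/scene0.png');b=cv2.imread('pics/side0.png')
A=[cv2.resize(x,(395,300),interpolation=cv2.INTER_CUBIC) for x in (a[215:285,220:312],a[265:335,315:407],b[180:250,270:362],b[130:200,270:362])]
cv2.imwrite('pics/c0.png',np.vstack([np.hstack(A[:2]),np.hstack(A[2:])]))
E
```

```text
str scene0 [ 0.4319 -0.2635  0.034 ]
str side0 [ 0.4219 -0.2821  0.034 ]
sp scene0 [ 0.5612 -0.0338  0.1845]
sp side0 [ 0.5553 -0.0414  0.1845]
cone scene0 [0.6211 0.2567 0.072 ]
cone side0 [0.6295 0.2511 0.072 ]
```

View pics/c0.png

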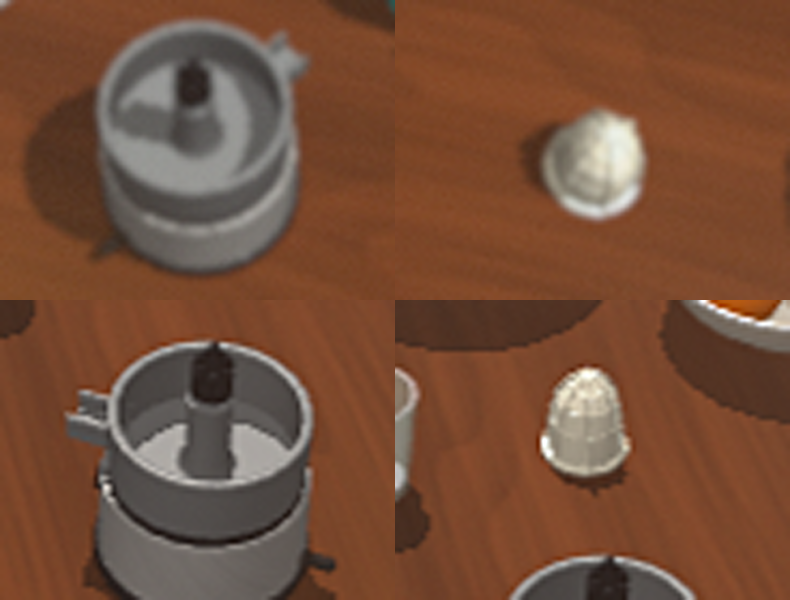

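Call:
{"api": "jog_arm", "payload": {
  "plan": [
    [[2.5,-4.3,0],-0.08],
    [[2.5,-4.3,0],-0.08],
    [[2.5,-4.3,0],-0.08],
    [[2.5,-4.3,0],-0.08],
    [[2.5,-4.3,0],-0.08],
    [[2.5,-4.3,0],-0.08],
    [[2.5,-4.3,0],-0.08],
    [[2.5,-4.3,0],-0.08],
    [[2.5,-4.3,0],-0.08],
    [[0,-4.3,0],-0.08]
  ],
  "hand": 5.5
}}

```text
clock: 1.1
tcp_pos: [0.4568, 0.2023, 0.304]
orientation: [1.711, 2.633, 0.001]
contact_force: [-0.6, -0.5, 0.6]
grip_width: 0.0552
```

Call:
{"api": "jog_arm", "payload": {
  "plan": [
    [[0,-4.6,0],-0.08],
    [[0,-4.6,0],-0.08],
    [[0,-4.6,0],-0.08],
    [[0,-4.6,0],-0.08],
    [[0,-4.6,0],-0.08],
    [[0,-4.6,0],-0.08],
    [[0,-4.6,0],-0.08],
    [[0,-4.6,0],-0.08],
    [[0,0,0],0],
    [[0,0,0],0]
  ]
}}

```text
clock: 2.1
tcp_pos: [0.454, -0.1639, 0.3037]
orientation: [-2.45, -1.966, 0.001]
contact_force: [0.3, 0.5, 0.3]
grip_width: 0.0553
```

```bash
python3 - <<'E'
from h import *
o=get_obs(); print(o['clock'],o['joints'].round(2),o['tcp_pos'],o['orientation'],o['grip_width'])
snap('wrist','w1'); print(cam('w1'))
E
```

```text
2.1 [-0.4   0.18  0.7   2.04 -0.14  0.97  0.16] [ 0.45397659 -0.16389989  0.3036647 ] [-2.44983070e+00 -1.96599549e+00  8.48473841e-04] 0.05529563544124628
(array([[306.20456213,   0.        , 272.20219706],
       [  0.        , 306.20456213, 206.96420554],
       [  0.        ,   0.        ,   1.        ]]), array([ 0.47121036, -0.08652103,  0.3738925 ]), array([[ 9.76116532e-01, -2.06931381e-01, -6.61507415e-02],
       [-2.17247590e-01, -9.29820291e-01, -2.97048330e-01],
       [-3.96806662e-05,  3.04324875e-01, -9.52568301e-01]]))
```

View pics/w1.png

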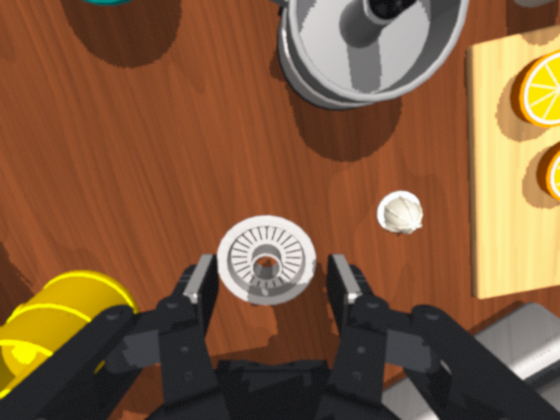

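```bash
python3 - <<'E'
from h import *
im=cv2.imread('pics/w1.png')
for n,uv,z in [('flange',(266.5,260),.02),('chim',(267,253),.034),('L',(216,258),.02),('R',(317,258),.02),('tip',(406,-3),.1845)]: print(n,pix2z('w1',uv,z).round(4))
print(proj('w1',[.558,-.037,.1845]),proj('w1',[.558,-.037,.128]))
c=pix2z('w1',(266.5,260),.02)
for x in (c,):
  th=np.linspace(0,2*np.pi,60)
  P=np.array([proj('w1',[c[0]+.064*np.cos(t),c[1]+.064*np.sin(t),.02]) for t in th]);print(P.min(0),P.max(0))
  P=np.array([proj('w1',[c[0]+.02*np.cos(t),c[1]+.02*np.sin(t),.034]) for t in th]);print(P.min(0),P.max(0))
E
```

```text
flange [ 0.424  -0.2651  0.02  ]
chim [ 0.4285 -0.2489  0.034 ]
L [ 0.3614 -0.2483  0.02  ]
R [ 0.4878 -0.2764  0.02  ]
tip [ 0.5531 -0.0465  0.1845]
[413.79393246 -25.89285795] [378.15044222   8.10222331]
[216.59553592 212.84975499] [316.34284926 302.7156663 ]
[250.18221019 250.64882863] [282.41868005 279.4845205 ]
```

Call:
{"api": "jog_arm", "payload": {
  "plan": [
    [[-1,-3.4,-2.5],0],
    [[-1,-3.4,-2.5],0],
    [[-1,-3.5,-2.7],0],
    [[0,0,-2.7],0],
    [[0,0,0],0],
    [[0,0,0],0]
  ]
}}

```text
clock: 2.75
tcp_pos: [0.425, -0.2646, 0.1999]
orientation: [-2.444, -1.971, 0.0]
contact_force: [0.0, -0.0, -0.7]
grip_width: 0.0555
```

```bash
python3 - <<'E'
from h import *
o=get_obs(); print(o['clock'],o['joints'].round(2),o['tcp_pos'],o['orientation'],o['grip_width'])
im=snap('wrist','w2')
for c in [(.424,-.266)]:
  for r,z,col in [(.064,.02,(0,0,255)),(.02,.034,(0,255,0))]:
    P=np.array([proj('w2',[c[0]+r*np.cos(t),c[1]+r*np.sin(t),z]) for t in np.linspace(0,6.28,90)])
    b=cv2.imread('pics/w2.png') if r>.05 else b
    cv2.polylines(b,[P.astype(np.int32)],True,col,1)
cv2.imwrite('pics/w2o.png',b)
E
```

```text
2.75 [-0.1   0.39  0.66  2.1  -0.35  0.77  0.56] [ 0.42501433 -0.26456839  0.19993114] [-2.44405485e+00 -1.97139022e+00  2.25428640e-04] 0.05545661373337764
```

View pics/w2o.png

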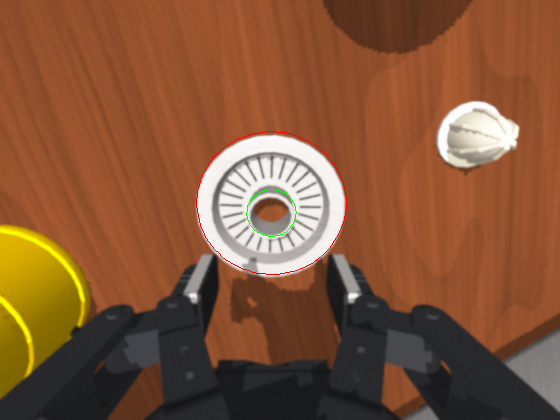

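Call:
{"api": "jog_arm", "payload": {
  "plan": [
    [[-0.1,-0.35,-3],0],
    [[0,0,-3],0],
    [[0,0,-3],0],
    [[0,0,-2],0],
    [[0,0,-1],0],
    [[0,0,0],0],
    [[0,0,0],0]
  ]
}}

```text
clock: 3.5
tcp_pos: [0.4245, -0.2697, 0.0811]
orientation: [2.446, 1.969, 0.002]
contact_force: [0.4, 0.3, 0.1]
grip_width: 0.0552
```

Call:
{"api": "jog_arm", "payload": {
  "plan": [
    [[0,0,0],0],
    [[0,0,0],0],
    [[0,0,0],0],
    [[0,0,0],0],
    [[0,0,0],0],
    [[0,0,0],0]
  ],
  "hand": 3.0,
  "grip_force": 40
}}

```text
clock: 4.1
tcp_pos: [0.4242, -0.2699, 0.0814]
orientation: [2.446, 1.968, 0.003]
contact_force: [-1.4, 1.4, 7.4]
grip_width: 0.0385
```

Call:
{"api": "jog_arm", "payload": {
  "plan": [
    [[0,0,2],0],
    [[0,0,4],0],
    [[0,0,5],0],
    [[0,0,5],0],
    [[0,0,5],0],
    [[0,0,5],0],
    [[0,0,0],0],
    [[0,0,0],0]
  ]
}}

```text
clock: 4.9
tcp_pos: [0.4236, -0.2697, 0.3413]
orientation: [2.446, 1.968, 0.005]
contact_force: [-0.0, 1.4, -1.7]
grip_width: 0.038
```

Call:
{"api": "jog_arm", "payload": {
  "plan": [
    [[2.3,2.4,0],0],
    [[2.3,2.4,0],0],
    [[2.3,2.4,0],0],
    [[2.3,2.4,0],0],
    [[2.3,2.4,0],0],
    [[0,0,0],0],
    [[0,0,0],0],
    [[0,0,0],0],
    [[0,0,0],0]
  ]
}}

```text
clock: 5.8
tcp_pos: [0.5373, -0.1509, 0.3395]
orientation: [-2.45, -1.966, 0.001]
contact_force: [-1.5, -0.4, -1.1]
grip_width: 0.0382
```

```bash
python3 - <<'E'
from h import *
o=get_obs(); print(o['clock'],o['joints'].round(2),o['tcp_pos'],o['orientation'],o['grip_width'])
im=snap('wrist','w3');snap('side','s3')
b=cv2.imread('pics/w3.png'); s=cv2.imread('pics/side0.png')
c=(.558,-.037)
for r,z,col in [(.063,.128,(0,0,255)),(.014,.14,(0,255,0)),(.0035,.1845,(0,255,255))]:
    P=np.array([proj('w3',[c[0]+r*np.cos(t),c[1]+r*np.sin(t),z]) for t in np.linspace(0,6.28,90)])
    cv2.polylines(b,[P.astype(np.int32)],True,col,1)
cv2.imwrite('pics/w3o.png',b)
E
```

```text
5.8 [-0.42  0.3   0.72  1.83 -0.22  1.09  0.17] [ 0.53732584 -0.15087259  0.33950684] [-2.44974732e+00 -1.96574883e+00  1.23671886e-03] 0.03820655687431104
```

View pics/w3o.png

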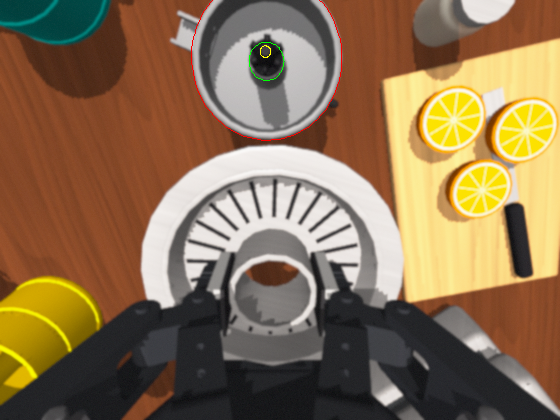

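```bash
python3 - <<'E'
from h import *
b0=cv2.imread('pics/w3.png'); b=b0.copy()
T=np.array([.5373,-.1509,.3395])
def circ(im,c,r,z,col,s=1,off=(0,0)):
    P=np.array([(proj('w3',[c[0]+r*np.cos(t),c[1]+r*np.sin(t),z])-off+.5)*s for t in np.linspace(0,6.28,120)])
    cv2.polylines(im,[P.astype(np.int32)],True,col,1)
for r,z,col in [(.064,T[2]-.0611,(0,0,255)),(.02,T[2]-.0471,(0,255,0)),(.017,T[2]-.0471,(0,255,0))]: circ(b,T,r,z,col)
A=cv2.resize(b[140:380,120:420],(500,400))
off=(230,20); s=6
B=cv2.resize(b0[20:87,230:280],None,fx=s,fy=s,interpolation=cv2.INTER_CUBIC)
B=cv2.convertScaleAbs(B,alpha=2.2,beta=10)
cv2.imwrite('pics/w3c.png',np.hstack([A,B[:400]]))
E
```

```text
(no output)
```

View pics/w3c.png

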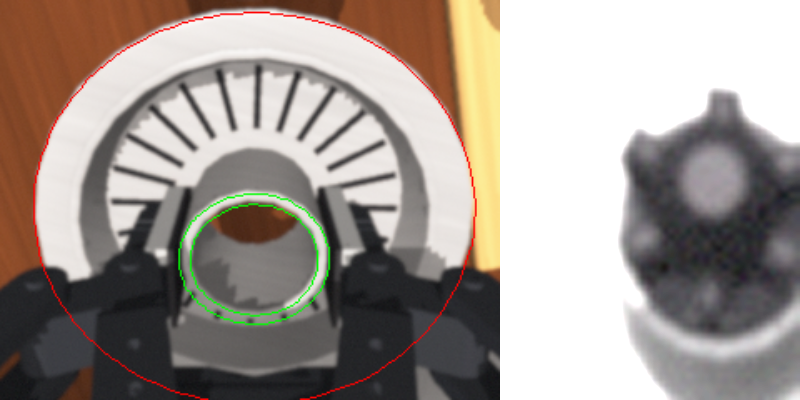

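```bash
python3 - <<'E'
from h import *
from scipy.optimize import least_squares
print('nose',pix2z('w3',(265.7,49.7),.1845))
obs=np.array([[267.2,35.5],[252.8,44],[253.3,60],[265.2,68.3],[277.5,61.7],[278.3,45.8]])
for p in obs:
    q=pix2z('w3',p,.170); d=q-[.558,-.038,.17]; print(q.round(4),np.hypot(d[0],d[1]).round(4),np.degrees(np.arctan2(d[1],d[0])).round(1))
# rim edge fit
im=cv2.imread('pics/w3.png')
b=im.copy()
b=cv2.resize(b[0:160,170:370],None,fx=4,fy=4,interpolation=cv2.INTER_CUBIC)
b=cv2.convertScaleAbs(b,alpha=1.3,beta=10)
def line(P,col): cv2.polylines(b,[((np.array([proj('w3',p) for p in P])-[170,0]+.5)*4).astype(np.int32)],False,col,1)
c=pix2z('w3',(265.7,49.7),.1845)
th=np.linspace(0,2*np.pi,120)
line([[c[0]+.063*np.cos(t),c[1]+.063*np.sin(t),.128] for t in th],(0,0,255))
line([[c[0]+.014*np.cos(t),c[1]+.014*np.sin(t),.14] for t in th],(0,255,0))
cv2.imwrite('pics/w3d.png',b[:600])
E
```

```text
nose [ 0.5584685  -0.03585418  0.1845    ]
[ 0.5617 -0.025   0.17  ] 0.0136 74.0
[ 0.5507 -0.0279  0.17  ] 0.0124 126.1
[ 0.5486 -0.038   0.17  ] 0.0094 179.8
[ 0.5557 -0.0451  0.17  ] 0.0075 -108.2
[ 0.5652 -0.0428  0.17  ] 0.0087 -33.6
[ 0.5679 -0.0329  0.17  ] 0.0111 27.0
```

View pics/w3d.png

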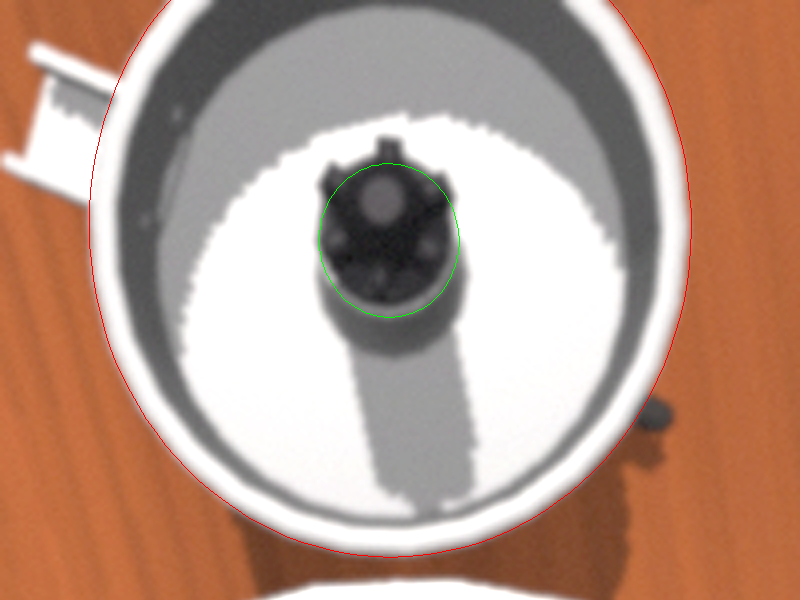

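Call:
{"api": "jog_arm", "payload": {
  "plan": [
    [[0.5,2.9,-0.5],0],
    [[0.5,2.9,-1.5],0],
    [[0.6,2.9,-2],0],
    [[0.5,2.8,-2],0],
    [[0,0,0],0],
    [[0,0,0],0],
    [[0,0,0],0],
    [[0,0,0],0]
  ]
}}

```text
clock: 6.7
tcp_pos: [0.5596, -0.0363, 0.2808]
orientation: [2.45, 1.965, 0.002]
contact_force: [0.3, 0.3, -0.6]
grip_width: 0.038
```

Call:
{"api": "jog_arm", "payload": {
  "plan": [
    [[-0.1,0,-1.5],0],
    [[0,0,-1.5],0],
    [[0,0,-1.5],0],
    [[0,0,-1.5],0],
    [[0,0,-1],0],
    [[0,0,-0.5],0],
    [[0,0,0],0],
    [[0,0,0],0],
    [[0,0,0],0]
  ]
}}

```text
clock: 7.6
tcp_pos: [0.5589, -0.0347, 0.2055]
orientation: [2.447, 1.969, 0.002]
contact_force: [-0.6, 0.2, -0.9]
grip_width: 0.0382
```

Call:
{"api": "jog_arm", "payload": {
  "plan": [
    [[0,-0.1,-0.4],0],
    [[0,0,-0.3],0],
    [[0,0,-0.2],0],
    [[0,0,-0.1],0],
    [[0,0,0],0],
    [[0,0,0],0],
    [[0,0,0],0]
  ]
}}

```text
clock: 8.3
tcp_pos: [0.5585, -0.0357, 0.195]
orientation: [2.448, 1.969, 0.0]
contact_force: [-0.4, 0.2, -1.4]
grip_width: 0.0384
```

Call:
{"api": "jog_arm", "payload": {
  "plan": [
    [[0,0,-0.1],0],
    [[0,0,-0.05],0],
    [[0,0,-0.05],0],
    [[0,0,0],0],
    [[0,0,0],0]
  ]
}}

```text
clock: 8.8
tcp_pos: [0.5584, -0.0357, 0.1934]
orientation: [-2.448, -1.969, -0.001]
contact_force: [-3.1, 0.7, 5.3]
grip_width: 0.0381
```

Call:
{"api": "jog_arm", "payload": {
  "plan": [
    [[0,0,0],0],
    [[0,0,0],0],
    [[0,0,0],0],
    [[0,0,0],0],
    [[0,0,0],0]
  ],
  "hand": 5.5
}}

```text
clock: 9.3
tcp_pos: [0.5584, -0.0357, 0.1929]
orientation: [2.448, 1.969, -0.0]
contact_force: [0.4, -0.9, -0.1]
grip_width: 0.0549
```

Call:
{"api": "jog_arm", "payload": {
  "plan": [
    [[0,0,1],0],
    [[0,0,2],0],
    [[0,0,4],0],
    [[0,0,5],0],
    [[-0.5,-3,3],0],
    [[-0.5,-4,0],0],
    [[-0.5,-3,0],0],
    [[0,0,0],0],
    [[0,0,0],0],
    [[0,0,0],0]
  ]
}}

```text
clock: 10.3
tcp_pos: [0.5437, -0.1345, 0.343]
orientation: [-2.446, -1.971, -0.001]
contact_force: [-0.4, 0.4, -0.3]
grip_width: 0.0546
```

```bash
python3 - <<'E'
from h import *
o=get_obs(); print(o['clock'],o['joints'].round(2),o['tcp_pos'],o['orientation'],o['grip_width'])
snap('wrist','w4');snap('side','s4')
im=cv2.imread('pics/w4.png')
c=[.5585,-.036]
def mk(x0,y0,w,h,s):
    b=cv2.resize(im[y0:y0+h,x0:x0+w],None,fx=s,fy=s,interpolation=cv2.INTER_CUBIC)
    def line(P,col): cv2.polylines(b,[((np.array([proj('w4',p) for p in P])-[x0,y0]+.5)*s).astype(np.int32)],False,col,1)
    return b,line
p=proj('w4',[*c,.13]).astype(int); print(p)
th=np.linspace(0,2*np.pi,120)
b,line=mk(max(0,p[0]-100),max(0,p[1]-100),200,200,2)
for r,z,col in [(.064,.132,(0,0,255)),(.02,.146,(0,255,0))]: line([[c[0]+r*np.cos(t),c[1]+r*np.sin(t),z] for t in th],col)
q=proj('w4',[*c,.1705]).astype(int)
b2,_=mk(q[0]-20,max(0,q[1]-20),40,40,10)
b2=cv2.convertScaleAbs(b2,alpha=2.5,beta=20)
print(q[0]-20,max(0,q[1]-20))
h=min(b.shape[0],b2.shape[0]);cv2.imwrite('pics/w4c.png',np.hstack([b[:h],b2[:h]]))
E
```

```text
10.3 [-0.45  0.3   0.72  1.82 -0.22  1.1   0.14] [ 0.54370015 -0.13446223  0.34299715] [-2.44608514e+00 -1.97054777e+00 -5.90604296e-04] 0.05459512096522334
[264  84]
243 60
```

View pics/w4c.png

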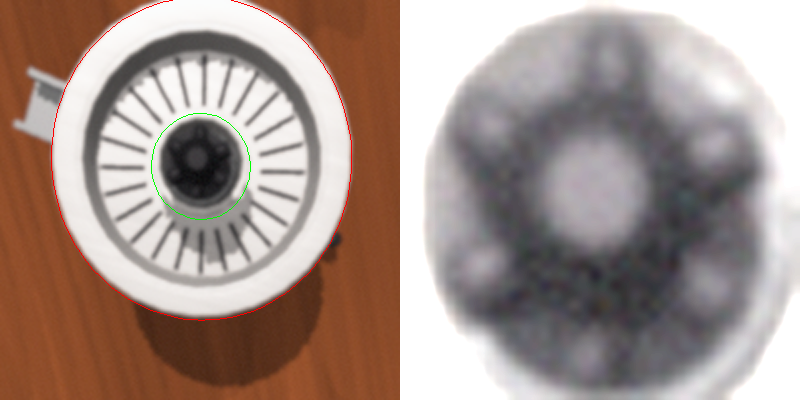

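```bash
python3 - <<'E'
from h import *
from scipy.optimize import least_squares
o=np.array([(612,62),(712,143),(712,283),(592,355),(485,262),(488,125)])-[400,0]
o=o/10+[243,60]-.45
for z in (.1705,.169):
    P=np.array([pix2z('w4',p,z)[:2] for p in o])
    print(P.mean(0).round(4))
    d=P-P.mean(0); print(np.hypot(*d.T).round(4)); a=np.degrees(np.arctan2(d[:,1],d[:,0])); print(a.round(1),(a%60).round(1), 'mean',np.degrees(np.angle(np.exp(1j*6*np.radians(a)).mean()))/6)
print(pix2z('w4',((595-400)/10+243-.45,190/10+60-.45),.1845))
s=R.from_rotvec([2.446,1.971,0]).as_matrix(); print(s)
# spout dir from w1/w3
for p in [(178,50),(185,12)]: print(pix2z('w3',p,.093)-[.5585,-.036,0])
E
```

```text
[ 0.5582 -0.0355]
[0.0097 0.0093 0.0098 0.0103 0.0094 0.0098]
[  72.1   15.1  -45.1 -106.3 -168.1  133.7] [12.1 15.1 14.9 13.7 11.9 13.7] mean 13.57343969915412
[ 0.5582 -0.0354]
[0.0098 0.0093 0.0098 0.0104 0.0094 0.0099]
[  72.1   15.1  -45.1 -106.3 -168.1  133.7] [12.1 15.1 14.9 13.7 11.9 13.7] mean 13.573439699154074
[ 0.55818537 -0.03569992  0.1845    ]
[[ 2.12619258e-01  9.77135107e-01  1.84492640e-04]
 [ 9.77135107e-01 -2.12619214e-01 -2.28954337e-04]
 [-1.84492640e-04  2.28954337e-04 -9.99999957e-01]]
[-0.07840129  0.0329718   0.093     ]
[-0.06268451  0.06116468  0.093     ]
```

Call:
{"api": "jog_arm", "payload": {
  "plan": [
    [[1,4.75,0],0],
    [[1,4.75,0],0],
    [[1,4.75,0],0],
    [[1,4.75,0],0],
    [[1,4.75,0],0],
    [[1,4.75,0],0],
    [[0,0,-4],0],
    [[0,0,-4],0],
    [[0,0,0],0],
    [[0,0,0],0],
    [[0,0,0],0]
  ],
  "hand": 8.5
}}

```text
clock: 11.5
tcp_pos: [0.6046, 0.1493, 0.2652]
orientation: [2.447, 1.968, 0.005]
contact_force: [-0.3, 0.6, 1.6]
grip_width: 0.0851
```

```bash
python3 - <<'E'
from h import *
o=get_obs(); print(o['clock'],o['joints'].round(2),o['tcp_pos'],o['orientation'],o['grip_width'])
snap('wrist','w5')
im=cv2.imread('pics/w5.png')
p=proj('w5',[.625,.254,.03]).astype(int); x0,y0=max(0,p[0]-75),max(0,p[1]-75)
print(p,x0,y0)
b=cv2.resize(im[y0:y0+150,x0:x0+150],None,fx=4,fy=4,interpolation=cv2.INTER_CUBIC)
b=cv2.convertScaleAbs(b,alpha=.8)
cv2.imwrite('pics/w5c.png',b)
E
```

```text
11.5 [-0.77  0.48  0.59  1.76 -0.31  0.99 -0.28] [0.60459548 0.14932222 0.26521965] [2.44743746 1.96781234 0.00488722] 0.08511138933599649
[268  78] 193 3
```

View pics/w5c.png

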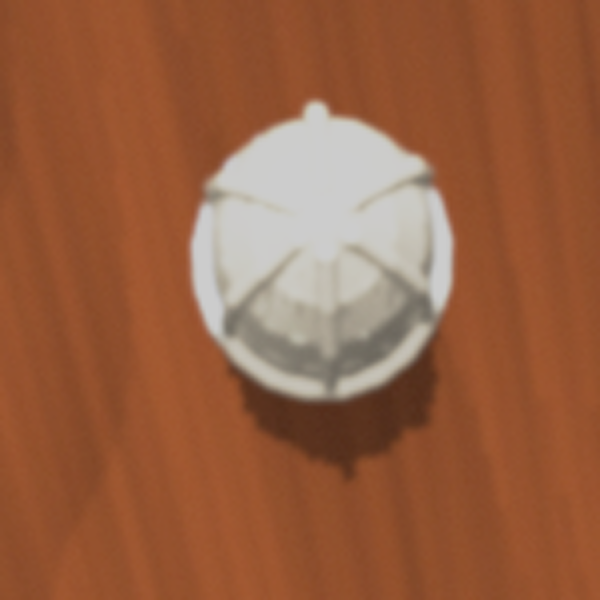

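```bash
python3 - <<'E'
from h import *
f='w5'; px=lambda u,v:(u/4+193-.4,v/4+3-.4)
from scipy.optimize import least_squares
th=np.linspace(0,2*np.pi,181)
def hem(c): return np.array([proj(f,[c[0]+.032*np.cos(t),c[1]+.032*np.sin(t),.0045]) for t in th])
L,Rr,B=px(191,255),px(453,255),px(320,401)
def res(c):
    P=hem(c); return [P[:,0].min()-L[0],P[:,0].max()-Rr[0],P[:,1].max()-B[1]]
s=least_squares(res,[.625,.254],x_scale=.01); c=s.x; print('hem',c.round(4),s.fun.round(2))
print('tip pix',(proj(f,[*c,.072])+.4-[193,3])*4)
prof=[(5,28),(31,26.5),(50,22),(62,14)]
for a0 in np.arange(0,60,2.5):
    pts=[]
    for k in range(6):
        a=np.radians(a0+60*k); pts.append([( (proj(f,[c[0]+(r+2.5)/1e3*np.cos(a),c[1]+(r+2.5)/1e3*np.sin(a),h/1e3])+.4-[193,3])*4) for h,r in prof])
    pts=np.array(pts)
    # compare with bottom ribs at h=5
    e=[np.min(np.hypot(*(pts[:,0]-o).T)) for o in [(332,383),(229,328),(434,318)]]
    e2=[np.min(np.hypot(*(pts[:,0:3].reshape(-1,2)-o).T)) for o in [(316,108),(212,190),(430,178)]]
    print(a0,np.round(e,1),np.round(e2,1))
E
```

```text
hem [0.6318 0.2641] [ 0.48 -0.48 -0.03]
tip pix [324.21451782 220.61167804]
0.0 [46.5 43.8 53.1] [43.6 36.9 32.7]
2.5 [41.8 38.6 47.7] [38.5 31.1 27.2]
5.0 [37.1 33.4 42.3] [33.4 25.4 21.7]
7.5 [32.4 28.3 36.8] [28.3 19.6 16.2]
10.0 [27.9 23.5 31.3] [23.1 14.  10.7]
12.5 [23.4 18.9 25.7] [18.   8.6  5.6]
15.0 [19.2 15.  20.1] [12.8  4.7  3. ]
17.5 [15.5 12.4 14.5] [7.4 6.3 5.2]
20.0 [12.5 11.8  8.8] [2.4 6.9 4.8]
22.5 [11.2 13.5  3.2] [2.7 6.3 9.5]
25.0 [11.9 16.8  2.7] [7.8 4.2 8.9]
27.5 [14.4 20.9  8.4] [13.   4.1 11.7]
30.0 [17.9 25.4 14.1] [18.2  8.9 16.3]
32.5 [22.1 30.2 19.9] [23.3 14.2 21.5]
35.0 [26.5 35.  25.7] [28.5 19.7 27. ]
37.5 [31.  39.9 31.4] [33.7 25.2 32.6]
40.0 [35.7 44.8 37.2] [38.8 30.8 38.3]
42.5 [40.5 49.7 43. ] [43.9 36.3 44. ]
45.0 [45.3 54.6 48.8] [49.1 41.8 49.7]
47.5 [50.1 59.5 54.6] [54.2 47.3 55.3]
50.0 [55.  64.3 60.3] [59.3 52.8 54.7]
52.5 [59.8 59.8 66.1] [58.8 53.9 49.2]
55.0 [56.  54.5 63.7] [53.8 48.3 43.7]
57.5 [51.3 49.1 58.4] [48.7 42.6 38.2]
```

```bash
cat > fit.py <<'E'
from h import *
from scipy.optimize import minimize
prof=[(0,32),(5,32),(5,28),(31,26.5),(50,22),(62,14),(70,5)]
th=np.linspace(0,2*np.pi,60)
def sil(f,p,box,s=4,z0=0):
    x0,y0,w,h=box; K,t,M=cam(f); m=np.zeros((h*s,w*s),np.uint8)
    def pr(P):
        q=(K@(M.T@(np.array(P)-t).T)); return (((q[:2]/q[2]).T+.5-[x0,y0])*s*16).astype(np.int32)
    for (ha,ra),(hb,rb) in zip(prof[:-1],prof[1:]):
        P=[[p[0]+r/1e3*np.cos(a),p[1]+r/1e3*np.sin(a),z0+h/1e3] for h,r in((ha,ra),(hb,rb)) for a in th]
        cv2.fillConvexPoly(m,cv2.convexHull(pr(P)),1,shift=4)
    for k in range(6):
        a=p[2]+k*np.pi/3; u=np.array([np.cos(a),np.sin(a),0]); v=np.array([-u[1],u[0],0])*.0012
        for (ha,ra),(hb,rb) in zip(prof[2:-1],prof[3:]):
            P=[np.array([p[0],p[1],z0+h/1e3])+u*(r+d)/1e3+e*v for h,r in((ha,ra),(hb,rb)) for d in(0,2.5) for e in(-1,1)]
            cv2.fillConvexPoly(m,cv2.convexHull(pr(P)),1,shift=4)
    return cv2.resize(m.astype(np.float32),(w,h),interpolation=cv2.INTER_AREA)
E
python3 - <<'E'
from fit import *
im=cv2.imread('pics/w5.png'); box=(230,15,90,100); x0,y0,w,h=box
c=im[y0:y0+h,x0:x0+w].astype(float)
sat=(c.max(2)-c.min(2))/(c.max(2)+1); tgt=np.clip((.45-sat)/.25+.5,0,1); tgt[c.max(2)<60]=0
best=[]
for a in np.radians(np.arange(0,60,5)):
    r=minimize(lambda q:((sil('w5',[q[0]/100,q[1]/100,q[2]/10],box)-tgt)**2).sum(),[63.2,26.4,a*10],method='Nelder-Mead',options=dict(initial_simplex=np.array([63.2,26.4,a*10])+np.array([[0,0,0],[.3,0,0],[0,.3,0],[0,0,.6]]),maxiter=60))
    best.append((r.fun,r.x[0]/100,r.x[1]/100,np.degrees(r.x[2]/10)))
for b in sorted(best)[:5]: print(np.round(b,4))
E
```

```text
[103.7898   0.6317   0.2648  21.7186]
[104.2046   0.6317   0.2648  22.441 ]
[104.5552   0.6317   0.2646  22.1806]
[104.7909   0.6316   0.2649  21.9816]
[105.4938   0.6317   0.2646  21.482 ]
```

Call:
{"api": "jog_arm", "payload": {
  "plan": [
    [[0.9,3.8,0],0.07],
    [[0.9,3.8,0],0],
    [[0.9,3.9,0],0],
    [[0,0,-4],0],
    [[0,0,-4],0],
    [[0,0,0],0],
    [[0,0,0],0],
    [[0,0,0],0]
  ]
}}

```text
clock: 12.35
tcp_pos: [0.6322, 0.2643, 0.1862]
orientation: [2.377, 2.052, 0.007]
contact_force: [0.4, -0.2, -0.6]
grip_width: 0.085
```

Call:
{"api": "jog_arm", "payload": {
  "plan": [
    [[0,0,-3],0],
    [[0,0,-3],0],
    [[0,0,-2],0],
    [[0,0,-1.5],0],
    [[0,0,-0.6],0],
    [[0,0,0],0],
    [[0,0,0],0]
  ]
}}

```text
clock: 13.05
tcp_pos: [0.6313, 0.2645, 0.0834]
orientation: [2.377, 2.053, 0.003]
contact_force: [1.0, -0.2, -0.5]
grip_width: 0.0851
```

Call:
{"api": "jog_arm", "payload": {
  "plan": [
    [[0,0,0],0],
    [[0,0,0],0],
    [[0,0,0],0],
    [[0,0,0],0],
    [[0,0,0],0],
    [[0,0,0],0],
    [[0,0,0],0]
  ],
  "hand": 4.0,
  "grip_force": 50
}}

```text
clock: 13.75
tcp_pos: [0.6311, 0.2645, 0.0834]
orientation: [2.377, 2.053, 0.003]
contact_force: [-2.3, 0.2, 6.8]
grip_width: 0.0521
```

Call:
{"api": "jog_arm", "payload": {
  "plan": [
    [[0,0,2],0],
    [[0,0,4],0],
    [[0,0,5],0],
    [[0,0,5],0],
    [[0,0,5],0],
    [[0,0,4],0],
    [[0,0,0],0],
    [[0,0,0],0],
    [[0,0,0],0]
  ]
}}

```text
clock: 14.65
tcp_pos: [0.6295, 0.2643, 0.3303]
orientation: [-2.377, -2.053, 0.004]
contact_force: [0.4, 0.8, -1.6]
grip_width: 0.0519
```

```bash
python3 - <<'E'
from h import *
o=get_obs(); print(o['clock'],o['joints'].round(2),o['tcp_pos'],o['orientation'],o['grip_width'])
snap('wrist','w6')
im=cv2.imread('pics/w6.png'); T=o['tcp_pos']
p=proj('w6',[T[0],T[1],T[2]-.045]).astype(int); x0,y0=p[0]-80,p[1]-75
b=cv2.resize(im[y0:y0+150,x0:x0+160],None,fx=4,fy=4,interpolation=cv2.INTER_CUBIC)
b=cv2.convertScaleAbs(b,alpha=.8)
S=lambda q:tuple(int(v) for v in (proj('w6',q)+.5-[x0,y0])*4)
print(x0,y0,'tip',S([T[0],T[1],T[2]-.0132]))
v=np.array(o['orientation']);jw=np.arctan2(v[1],v[0])*2-np.pi/2; print('jaw',np.degrees(jw))
for z,rad,col in [(0,32,(0,0,255))]:
    P=np.array([S([T[0]+.032*np.cos(t),T[1]+.032*np.sin(t),T[2]-.085+.005]) for t in np.linspace(0,6.28,90)]); cv2.polylines(b,[P],True,col,1)
for k in range(6):
    a=jw+np.radians(30+60*k); P=np.array([S([T[0]+(r+2.5)/1e3*np.cos(a),T[1]+(r+2.5)/1e3*np.sin(a),T[2]-.085+h/1e3]) for h,r in [(5,28),(31,26.5),(50,22),(62,14)]]); cv2.polylines(b,[P],False,(0,200,0),1)
cv2.imwrite('pics/w6c.png',b)
E
```

```text
14.65 [-0.87  0.52  0.57  1.53 -0.3   1.18 -0.39] [0.62953116 0.26430635 0.33028759] [-2.37662966 -2.05309185  0.00400219] 0.051934248754662155
192 224 tip (322, 526)
jaw -368.3546984305525
```

View pics/w6c.png

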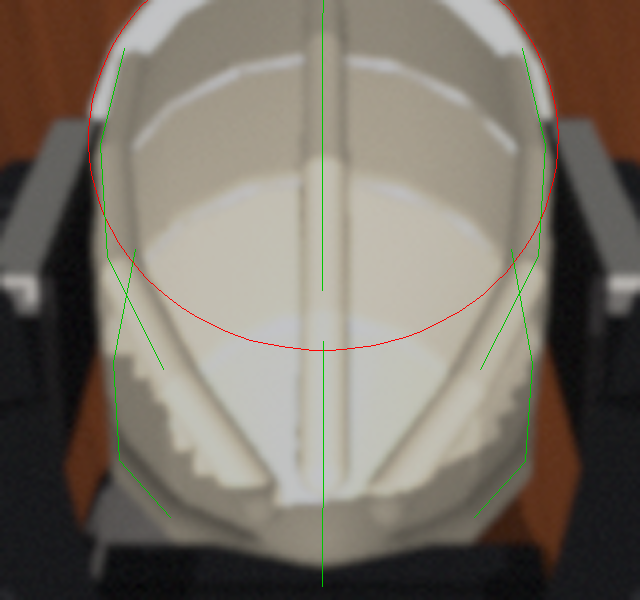

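Call:
{"api": "jog_arm", "payload": {
  "plan": [
    [[-1,-4.3,0],-0.07],
    [[-1,-4.3,0],-0.07],
    [[-1,-4.3,0],0],
    [[-1,-4.3,0],0],
    [[-1,-4.3,0],0],
    [[-1,-4.3,0],0],
    [[-1.1,-4.2,0],0],
    [[0,0,0],0],
    [[0,0,0],0],
    [[0,0,0],0],
    [[0,0,0],0]
  ]
}}

```text
clock: 15.8
tcp_pos: [0.5596, -0.034, 0.3313]
orientation: [-2.513, -1.885, 0.001]
contact_force: [-0.4, 0.3, -1.1]
grip_width: 0.0522
```

Call:
{"api": "jog_arm", "payload": {
  "plan": [
    [[-0.1,-0.2,-2],0],
    [[0,0,-2],0],
    [[0,0,-2],0],
    [[0,0,-1.5],0],
    [[0,0,-1],0],
    [[0,0,0],0],
    [[0,0,0],0],
    [[0,0,0],0]
  ]
}}

```text
clock: 16.6
tcp_pos: [0.559, -0.0377, 0.2478]
orientation: [2.515, 1.882, 0.002]
contact_force: [-0.4, 0.8, -0.7]
grip_width: 0.0519
```

Call:
{"api": "jog_arm", "payload": {
  "plan": [
    [[-0.05,0.2,-0.5],0],
    [[0,0,-0.5],0],
    [[0,0,0],0],
    [[0,0,0],0],
    [[0,0,0],0]
  ]
}}

```text
clock: 17.1
tcp_pos: [0.558, -0.0358, 0.237]
orientation: [2.515, 1.882, 0.0]
contact_force: [0.0, -0.6, -2.1]
grip_width: 0.0517
```

Well aligned; down gently toward the teeth.

Call:
{"api": "jog_arm", "payload": {
  "plan": [
    [[0,0,-0.3],0],
    [[0,0,-0.3],0],
    [[0,0,-0.3],0],
    [[0,0,-0.2],0],
    [[0,0,0],0],
    [[0,0,0],0]
  ]
}}

```text
clock: 17.7
tcp_pos: [0.5579, -0.0357, 0.2258]
orientation: [-2.515, -1.882, 0.0]
contact_force: [0.1, 0.3, -0.9]
grip_width: 0.0518
```

Call:
{"api": "jog_arm", "payload": {
  "plan": [
    [[0,0,-0.2],0],
    [[0,0,-0.1],0],
    [[0,0,-0.1],0],
    [[0,0,-0.1],0],
    [[0,0,0],0],
    [[0,0,0],0]
  ]
}}

```text
clock: 18.3
tcp_pos: [0.5579, -0.0357, 0.2209]
orientation: [2.515, 1.882, 0.0]
contact_force: [0.6, 0.5, -0.9]
grip_width: 0.0516
```

Call:
{"api": "jog_arm", "payload": {
  "plan": [
    [[0,0,-0.1],0],
    [[0,0,-0.1],0],
    [[0,0,-0.1],0],
    [[0,0,0],0],
    [[0,0,0],0]
  ]
}}

```text
clock: 18.8
tcp_pos: [0.5579, -0.0357, 0.2179]
orientation: [-2.515, -1.882, 0.0]
contact_force: [-0.0, -0.1, -1.5]
grip_width: 0.0519
```

Call:
{"api": "jog_arm", "payload": {
  "plan": [
    [[0,0,-0.2],0],
    [[0,0,-0.2],0],
    [[0,0,-0.2],0],
    [[0,0,-0.2],0],
    [[0,0,0],0],
    [[0,0,0],0],
    [[0,0,0],0]
  ]
}}

```text
clock: 19.5
tcp_pos: [0.558, -0.0357, 0.21]
orientation: [2.515, 1.882, 0.0]
contact_force: [-0.1, -0.3, -1.2]
grip_width: 0.0524
```

Meshed: it is well below the unmeshed height with no contact force. Now seat it.

Call:
{"api": "jog_arm", "payload": {
  "plan": [
    [[0,0,-0.1],0],
    [[0,0,-0.1],0],
    [[0,0,-0.1],0],
    [[0,0,0],0],
    [[0,0,0],0],
    [[0,0,0],0]
  ]
}}

```text
clock: 20.1
tcp_pos: [0.558, -0.0357, 0.2072]
orientation: [-2.515, -1.882, -0.0]
contact_force: [-2.6, 0.8, 4.3]
grip_width: 0.0518
```

Call:
{"api": "jog_arm", "payload": {
  "plan": [
    [[0,0,-0.1],0],
    [[0,0,-0.1],0],
    [[0,0,-0.1],0],
    [[0,0,0],0],
    [[0,0,0],0],
    [[0,0,0],0]
  ]
}}

```text
clock: 20.7
tcp_pos: [0.558, -0.0357, 0.2041]
orientation: [-2.515, -1.882, -0.0]
contact_force: [-3.2, -0.6, 6.3]
grip_width: 0.0519
```

Call:
{"api": "jog_arm", "payload": {
  "plan": [
    [[0,0,-0.1],0],
    [[0,0,-0.05],0],
    [[0,0,0],0],
    [[0,0,0],0],
    [[0,0,0],0]
  ]
}}

```text
clock: 21.2
tcp_pos: [0.558, -0.0357, 0.2027]
orientation: [-2.515, -1.882, -0.001]
contact_force: [-2.3, 0.7, 6.8]
grip_width: 0.0518
```

Call:
{"api": "jog_arm", "payload": {
  "plan": [
    [[0,0,-0.03],0],
    [[0,0,0],0],
    [[0,0,0],0],
    [[0,0,0],0],
    [[0,0,0],0]
  ]
}}

```text
clock: 21.7
tcp_pos: [0.558, -0.0357, 0.2024]
orientation: [-2.515, -1.882, -0.001]
contact_force: [-2.7, 1.1, 7.4]
grip_width: 0.0519
```

```bash
python3 - <<'E'
from h import *
F=[]
for i in range(8):
    snap('side','s7'); o=get_obs(); F.append(o['contact_force'][2])
print(o['clock'],o['tcp_pos'],np.round(F,1),o['grip_width'])
snap('wrist','w7'); snap('scene','c7')
a=cv2.imread('pics/s7.png')[130:280,230:400]; b=cv2.imread('pics/w7.png')
cv2.imwrite('pics/f7.png',np.hstack([cv2.resize(a,(450,397),interpolation=cv2.INTER_CUBIC),cv2.resize(b[60:360,140:400],(344,397))]))
E
```

```text
22.1 [ 0.55804201 -0.03568489  0.20244932] [6.7 7.7 7.6 8.1 8.3 8.2 8.2 7.7] 0.0517940885088875
```

View pics/f7.png

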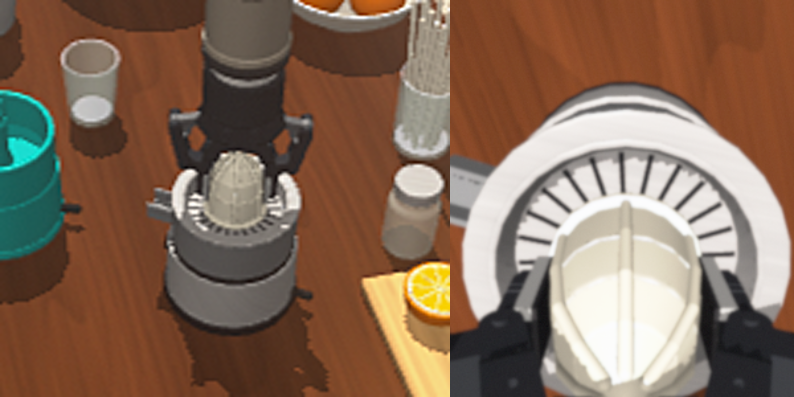

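```bash
python3 -c "
from bench import *
print(hand_in()); o=get_obs(); print(o['clock'],o['tcp_pos'],o['contact_force'])"
```

```text
the job is handed in; nothing more can be done
None
the job is handed in; nothing more can be done
```

The citrus press is ready for oranges and I handed the job in at about 22 s, with the gripper still holding the cone pressed down.

- **Strainer:** It sits chimney side up with its flange flat on the bowl's rim, and I let go of it. It touched down at the expected height, and a close look afterwards matched a flat fit.
- **Large cone:** I turned it about 8° to line its ribs up with the spindle teeth. It went past the unmeshed height with no contact force and first touched the shoulder about where expected, so it is fully home without being forced.
- **Drive switch:** The cone is pressed about 4.7–5 mm of the 5 mm travel, from tool height and force. The net push is about 8.9 N, with the spring fully down at about 9 N. It may be right at the end of its travel, but I saw no sharp rise in force from hitting the stop.
- **Other things:** I did not touch the small cone, the tumbler or the sugar jar. The last picture shows the tumbler and jar standing; the small cone was out of that view.

The two fixed cameras placed the strainer and the cone about 1–1.5 cm away from where the wrist camera did. I went by the wrist camera, and both grasps confirmed it.

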